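Open the eyelet jar at the shoemaker's bench

TASK

Open the jar of brass eyelets, the one with the green lid: unscrew the lid anticlockwise (seen from above) until its thread lets go, lift it straight off, and set it down, top up, wholly on the round cork mat, without dropping it. Leave the jar with the orange lid shut.

Things in the scene. Friction and masses are not known exactly. Their poses are not given: they have to be found in the camera images.
- green_lid: Loose green ribbed screw lid, 52 mm across, 36 mm tall, 70 g; round, grip across at any yaw. Origin: centre of its lower rim; z up; x along the black line on its top. Quick thread: turned anticlockwise it lets go after 55 to 72 degrees and lifts off straight up anywhere from there to 115 (aim for 85); before that it holds. Turns easily, hardly rising; drags about 5 N if pulled off-centre.
- green_jar: Clear jar of brass eyelets under the green lid, 76 mm wide, in a wooden holder 90 x 90 x 15 mm fixed to the bench. Origin: centre of the holder's underside, on the bench; z up. Mouth 98 mm above it; the closed lid's origin is 76 mm above it, on the same axis, 2 mm over the jar's shoulder. The lid hangs 22 mm down over the neck: lift it 30 mm or more before moving sideways.
- mat: Round cork mat, 150 mm across, 5 mm thick, fixed flat on the bench: where the lid goes. Origin: centre of its underside; top 5 mm above.
- orange_lid_mark (a point): Outer end of the black line on top of the orange lid, 24 mm from that lid's axis, 112 mm above the bench. The second jar, in all but colour and contents (steel tacks) the same as the green one; it is to stay shut.
Things that resemble listed ones, but are neither listed nor needed, are in the scene too. Of the things shaped like the green_lid, the green one is meant.

How it is judged:
On the way, in this order (a step that is already met when the one before it is completed fails the run):
1. the green lid is turned about 46 degrees or more while still sitting on its jar (angle between the x axis of green_lid and the x axis of green_jar, either way round above 0.8 rad and z of green_lid in the frame of green_jar below 0.088 m and horizontal distance between green_lid and green_jar below 0.01 m), for 0.02 s.
2. the green lid is lifted clear above its jar, upright (z of green_lid in the frame of green_jar above 0.1 m and angle between green_lid's own z axis and vertical below 0.35 rad), for 0.05 s.
At the end, for the whole second after the job is handed in: The green lid lies at rest, released, flat and top up on the cork mat, its centre within 50 mm of the mat's centre (so wholly on the mat); the orange lid is still on its jar, its mark within 20 mm of where it was (horizontal distance between green_lid and mat below 0.05 m and z of green_lid in the frame of mat below 0.009 m and angle between green_lid's own z axis and vertical below 0.1 rad and linear speed of green_lid below 0.02 m/s and distance of orange_lid_mark from where it was at the start of the episode below 0.02 m); the robot touches nothing.
It fails at once if the orange lid is turned or moved (its mark by more than 20 mm) (distance of orange_lid_mark from where it was at the start of the episode above 0.02 m).
It fails at once if the green lid is dropped (falls freely faster than 0.7 m/s, about 25 mm) (linear speed of green_lid above 0.7 m/s and contact force between the fingers and green_lid below 0.1 N).
It also fails if it takes over 42 s, if anything falls off the work surface, if the arm or the gripper's body presses on something with over 40 N, if the wrist force passes 120 N, or if a joint passes its speed limit or range.

ROBOT

A 6-joint arm with a two-finger parallel gripper is mounted at the origin on the work surface. World frame = base frame: x ahead of the robot, y to its left, z up, the work surface at z = 0. Lengths are in m, angles in rad, forces in N, time in s.
With the tool pointing down it reaches from about 0.3 to 0.875 m from the base axis. Payload 6.4 kg.
Tool frame: the origin (TCP) lies between the finger pads; the fingertips stand manip.tcp_to_tips ahead of it and the grasp point (between the pads) lies 2 mm behind it (manip.tcp_to_tips is the distance from the TCP to the fingertips, in m); z points along the fingers, y is the direction in which the jaws open and shut (so a half turn about z gives the same grasp; the last joint's range is limited). The gripper opens to 88 mm and grips with 3 to 60 N. Pads are 18 mm wide; open, the fingers measure 123 mm over their backs; the gripper's body (75 mm by 187 mm) begins 45 mm behind the grasp point.
Start: joints at [1.048, 0.181, 1.607, -0, 1.354, -0.206], TCP at [0.179, 0.546, 0.256] pointing down, gripper open.
Joint ranges: [-2.99, 2.99], [-0.89, 2.07], [0.3, 2.58], [-1.14, 4.28], [0, 2.63], [-3.12, 3.12]. Speed limits (rad/s): [2.57, 2.57, 3.01, 3.14, 3.14, 3.14].

INTERFACE

Orientations are given as a rotation vector (axis times angle).
In Python, from bench import manip gives the robot as it stands. The module is installed in compiled form; this text tells all that it offers.
- The arm moves only by the tool move_arm, never from a script. Its arguments are lists of equal length, an entry for each row: "claw": the opening, from 0 (shut) to 1 (fully open); "linear": the shift along the tool's x, y, z in m, a list of three; "turn": the turn about the tool's z in degrees. A call has 1 to 8 rows; each row is the pose to reach, as a shift and turn from the pose commanded when the call began, along the tool's axes at that moment; what a row does not reach only later rows make up. A row lasts 1/12 s, in which the tool goes at most 41.7 mm and 7.16 degrees, less where a joint would pass 70% of its speed; a pose out of reach is approached as far as the arm can. A call with a gripper value outside its range is refused whole. The fingers move at their own pace and stop on an object; "newtons" is the grip in N (left out, the last holds). Time passes only in rows, so rows that repeat a pose let the fingers close. It gives the time, the measured TCP pose, the force and the opening at its end, in the units of the state.
- manip.read_state(): the state, without advancing time (a new reading comes with each control period).
- manip.camera(name): name is "scene" or "top" or "wrist"; returns a dict with "img" (480x640x3 uint8, blue, green, red), "mtx" (3x3 intrinsics, pixels), "dist_coeffs" ([k1, k2, p1, p2, k3] as OpenCV has them; the pictures are not rectified), "rvec" (rotation vector, rad) and "tvec" (3), from world to camera coordinates, as OpenCV has them; the wrist camera has in their place "T_tool_cam" (4x4, takes a point from camera to tool coordinates, whose origin is the TCP and whose axes are the flange's). Camera axes: x right, y down, z forward; pixel columns grow to the right and rows downward; lengths in m; the calibration is good to about 2 mm. A picture is of the moment at which its call begins: read the wrist's pose just before it. There is no depth.
- manip.finish_job(): hands the job in, once; it reports no verdict.
The state is a dict: "t": time; "qpos": joint angles; "joint_velocities": joint speeds; "joint_efforts": joint torques, N m; "eef_pos": TCP position; "ee_rot": TCP orientation; "force": force on the tool from outside, world axes, zero at the start; "ft_torque": the same for the moment, N m; "opening": finger opening in m.
Only numpy, scipy, OpenCV 4.12 (cv2) and the standard library are available. Lean on these libraries where they do the work, as an engineer would, in place of code of your own. Each camera call takes 0.05 s, during which the arm holds its last target.

## Working session

There is one attempt and no reset: what is moved stays moved. The work goes in short steps, Python scripts to look and compute and a tool call to move; the robot and the scene stay as the last step left them, time stands still between calls to the robot, and variables do not carry over. Pictures are saved under pics/ and viewed, and the job is handed in when it is done.

Besides the shell and the picture viewer there is one more tool, called after "Emit:" as name(argument=value, ...), one argument or row to a line, values as JSON. move_arm: Moves the arm, as the interface text tells. Its arguments: {"type":"object","properties":{"claw":{"type":"array","items":{"type":"number"}},"linear":{"type":"array","items":{"type":"array","items":{"type":"number"}}},"turn":{"type":"array","items":{"type":"number"}},"newtons":{"type":"number"}},"required":["claw","linear","turn"]}

```bash
mkdir -p pics
cat > h.py <<'E'
import numpy as np, cv2, pickle
from bench import manip
def st():
    s=manip.read_state()
    print('t',round(s['t'],3),'pos',np.round(s['eef_pos'],4),'rot',np.round(s['ee_rot'],3),'q',np.round(s['qpos'],3),'F',np.round(s['force'],1),'open',round(s['opening'],4)); return s
def shot(n,tag):
    s=manip.read_state(); c=manip.camera(n); c['state']=s
    if n=='wrist':
        T=np.eye(4);T[:3,:3]=cv2.Rodrigues(np.array(s['ee_rot'],float))[0];T[:3,3]=s['eef_pos']
        W=np.linalg.inv(T@np.array(c['T_tool_cam'])); c['R'],c['t']=W[:3,:3],W[:3,3]
    else:
        c['R'],c['t']=cv2.Rodrigues(np.array(c['rvec'],float))[0],np.array(c['tvec'],float).ravel()
    pickle.dump(c,open(f'pics/{tag}.pkl','wb')); cv2.imwrite(f'pics/{tag}.png',c['img']); return c
def load(tag): return pickle.load(open(f'pics/{tag}.pkl','rb'))
def ray(c,uv):
    p=cv2.undistortPoints(np.array([[uv]],float),np.array(c['mtx'],float),np.array(c['dist_coeffs'],float)).ravel()
    d=c['R'].T@np.array([p[0],p[1],1]); return -c['R'].T@c['t'],d/np.linalg.norm(d)
def atz(c,uv,z):
    o,d=ray(c,uv); return o+d*(z-o[2])/d[2]
def tri(*cu):
    A=np.zeros((3,3));b=np.zeros(3);rs=[ray(c,u) for c,u in cu]
    for o,d in rs:
        P=np.eye(3)-np.outer(d,d);A+=P;b+=P@o
    x=np.linalg.solve(A,b); return x,[np.linalg.norm(np.cross(x-o,d)) for o,d in rs]
def proj(c,X):
    return cv2.projectPoints(np.array(X,float).reshape(-1,1,3),cv2.Rodrigues(c['R'])[0],c['t'],np.array(c['mtx'],float),np.array(c['dist_coeffs'],float))[0].reshape(-1,2)
E
python3 - <<'E'
from h import *
st()
for n in('scene','top','wrist'): shot(n,n+'0')
print(manip.tcp_to_tips)
E
```

```text
t 0.0 pos [0.1788 0.5459 0.2548] rot [-4.950e-01 -3.102e+00  3.000e-03] q [ 1.048  0.182  1.608 -0.     1.354 -0.206] F [-0.4  0.2 -0.2] open 0.0884
0.017
```

View pics/scene0.png

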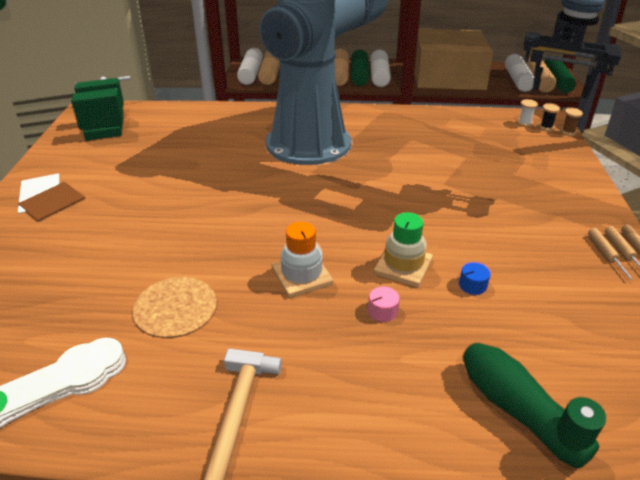

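View pics/top0.png

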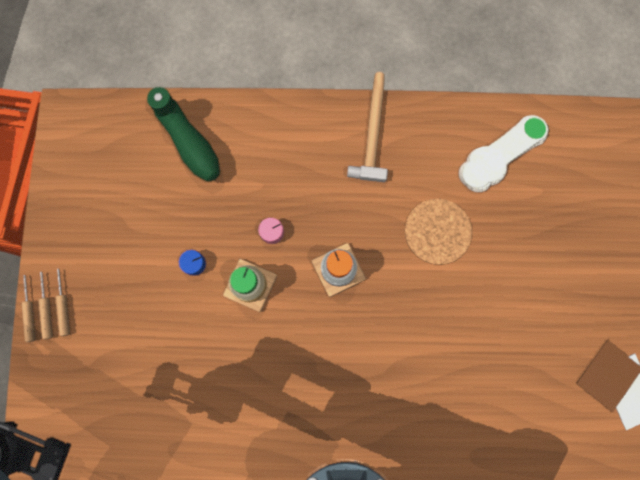

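View pics/wrist0.png

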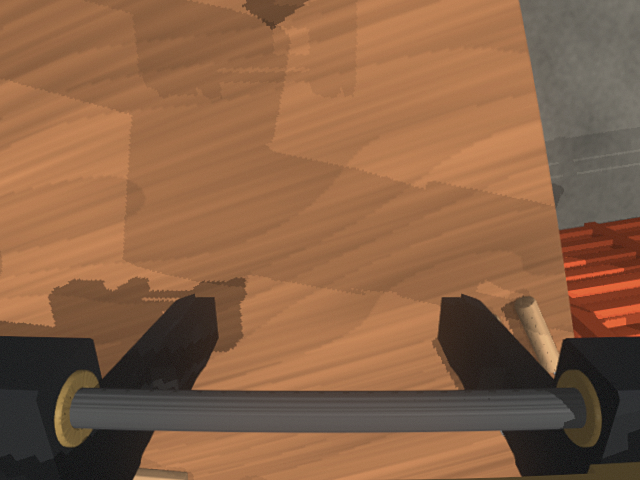

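The scene picture has the green-lidded jar at (408,228), the orange-lidded jar at (300,238) and the cork mat at (175,305). The top picture has them at (244,280), (339,264) and (438,231). Lid-shaped things are green (408,228), orange (300,238), pink (384,303) and blue (475,279). The green one fits, since it sits on a jar of brass contents. I'll confirm it in a crop and measure.

Run:
```python
from h import *
s,t=load('scene0'),load('top0')
a=cv2.resize(s['img'][195:300,340:450],None,fx=4,fy=4,interpolation=cv2.INTER_CUBIC)
b=cv2.resize(t['img'][235:325,200:390],None,fx=1.0*420/105*1,fy=4,interpolation=cv2.INTER_CUBIC)[:, :340]
h=max(a.shape[0],b.shape[0]);f=lambda x:cv2.copyMakeBorder(x,0,h-x.shape[0],0,0,0)
cv2.imwrite('pics/crop.png',np.hstack([f(a),f(b)]))
def seg(c,lo,hi,box,name):
    x0,y0,x1,y1=box
    hsv=cv2.cvtColor(c['img'],cv2.COLOR_BGR2HSV); m=cv2.inRange(hsv,lo,hi); k=np.zeros_like(m);k[y0:y1,x0:x1]=m[y0:y1,x0:x1]
    ys,xs=np.nonzero(k); print(name,len(xs),xs.min(),xs.max(),ys.min(),ys.max(),'cen',xs.mean().round(1),ys.mean().round(1));return k
seg(t,(45,120,60),(80,255,255),(215,250,280,320),'top green')
seg(s,(45,120,60),(80,255,255),(380,200,440,260),'sc green')
seg(t,(3,190,150),(16,255,255),(322,240,360,285),'top or')
```

```text
top green 490 231 256 268 292 cen 243.3 280.2
sc green 762 394 422 212 243 cen 407.6 227.3
top or 7 329 340 263 275 cen 333.1 269.1
```

View pics/crop.png

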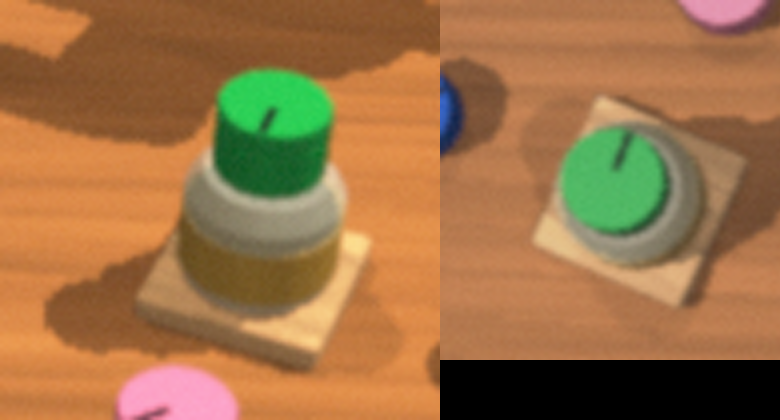

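The crop confirms the green lid on the jar with the brass fill. Its top centre is at scene (408.7,220.7) and top (243.5,280).

Run:
```python
from h import *
s,t=load('scene0'),load('top0')
x,e=tri((s,(408.7,220.9)),(t,(243.5,280)));print('lid top',x.round(4),np.round(e,4))
print('at .112',atz(s,(408.7,220.9),.112).round(4),atz(t,(243.5,280),.112).round(4))
cs=[atz(t,p,.015) for p in((240,259.5),(276.5,275),(261.2,311.5),(223.2,295))]
print('holder',np.mean(cs,0).round(4),[round(np.linalg.norm(cs[i]-cs[i-1]),4) for i in range(4)])
# mat
for c,n,box in((t,'t',(395,190,485,275)),(s,'s',(125,265,230,345))):
    x0,y0,x1,y1=box
    lab=cv2.cvtColor(c['img'],cv2.COLOR_BGR2HSV); 
    m=cv2.inRange(lab,(10,60,150),(22,175,255));k=np.zeros_like(m);k[y0:y1,x0:x1]=m[y0:y1,x0:x1]
    k=cv2.morphologyEx(cv2.morphologyEx(k,cv2.MORPH_CLOSE,np.ones((5,5))),cv2.MORPH_OPEN,np.ones((7,7)))
    cn=max(cv2.findContours(k,0,2)[0],key=cv2.contourArea);E=cv2.fitEllipse(cn);print(n,E)
    if n=='t':print(atz(c,E[0],.005))
    else:
        p=np.array([atz(c,q[0],.005)[:2] for q in cn]);print(cv2.minEnclosingCircle(p.astype(np.float32)))
print('orange top',atz(t,(339.5,263),.112))
```

```text
lid top [0.4779 0.2136 0.1097] [0.0021 0.0021]
at .112 [0.4806 0.2154 0.112 ] [0.4775 0.2111 0.112 ]
holder [0.4776 0.211  0.015 ] [np.float64(0.0853), np.float64(0.0875), np.float64(0.0854), np.float64(0.0906)]
t ((434.5708923339844, 232.515625), (88.01234436035156, 265.1536560058594), 90.84394073486328)
[ 0.60311932 -0.19321962  0.005     ]Traceback (most recent call last):
  File "<stdin>", line 13, in <module>
cv2.error: OpenCV(4.12.0) /io/opencv/modules/imgproc/src/shapedescr.cpp:361: error: (-201:Incorrect size of input array) There should be at least 5 points to fit the ellipse in function 'fitEllipseNoDirect'
```

```bash
cat >> h.py <<'E'
def delta(target,s=None):
    s=s or manip.read_state(); R=cv2.Rodrigues(np.array(s['ee_rot'],float))[0]; return R.T@(np.array(target)-s['eef_pos'])
E
python3 - <<'E'
from h import *
s,t,w=load('scene0'),load('top0'),load('wrist0')
x,e=tri((s,(175,305.5)),(t,(438.4,231.5)));print('mat',x,e, atz(t,(438.4,231.5),.005),atz(s,(175,305.5),.005))
print('mat dia',atz(t,(471.5,231.5),.005)-atz(t,(405.5,231.5),.005),atz(t,(438.4,265),.005)-atz(t,(438.4,198),.005))
print(np.array(w['T_tool_cam']).round(3)); R=cv2.Rodrigues(np.array(w['state']['ee_rot']))[0];print(R.round(3))
for tg in((.478,.2125,.25),(.478,.2125,.20)): print(delta(tg).round(4))
P=np.array([.478,.2125,.112])
for tg in((.478,.2125,.25),(.478,.2125,.2),(.50,.205,.25),(.54,.19,.25),(.42,.235,.25)):
    T=np.eye(4);T[:3,:3]=R;T[:3,3]=tg;W=np.linalg.inv(T@np.array(w['T_tool_cam']));c=dict(w);c['R'],c['t']=W[:3,:3],W[:3,3];print(tg,proj(c,P))
E
```

```text
mat [ 6.06193441e-01 -2.01215955e-01  4.59845456e-04] [np.float64(0.0015338344368357303), np.float64(0.0015338344368357357)] [ 0.60558203 -0.20184162  0.005     ] [ 0.61067092 -0.19771718  0.005     ]
mat dia [ 0.00264897 -0.14801591  0.        ] [-0.15249837  0.00287404  0.        ]
[[-0.    -0.949 -0.316  0.082]
 [ 1.    -0.001  0.001 -0.001]
 [-0.001 -0.316  0.949 -0.129]
 [ 0.     0.     0.     1.   ]]
[[-0.95   0.311 -0.001]
 [ 0.311  0.95  -0.001]
 [ 0.    -0.002 -1.   ]]
[-0.3881 -0.2238  0.0052]
[-0.3881 -0.2237  0.0552]
(0.478, 0.2125, 0.25) [[328.4790978  226.54639358]]
(0.478, 0.2125, 0.2) [[328.59720176 253.04329237]]
(0.5, 0.205, 0.25) [[328.91409908 192.25949846]]
(0.54, 0.19, 0.25) [[331.85799829 124.60997368]]
(0.42, 0.235, 0.25) [[323.801621   309.84677258]]
```

Emit:
move_arm(
  claw=[1,1,1,1,1,1,1,1],
  linear=[
    [-0.034,-0.02,0],
    [-0.068,-0.039,0],
    [-0.1,-0.058,0],
    [-0.134,-0.077,0],
    [-0.168,-0.097,0],
    [-0.2,-0.116,0],
    [-0.234,-0.135,0],
    [-0.26,-0.15,0],
  ],
  turn=[0,0,0,0,0,0,0,0],
)

```text
t: 0.82
eef_pos: [0.3808, 0.3207, 0.2556]
ee_rot: [0.497, 3.102, -0.001]
force: [0.1, -0.3, 0.3]
opening: 0.0879
```

Emit:
move_arm(
  claw=[1,1,1,1,1,1,1,1],
  linear=[
    [-0.034,-0.02,0],
    [-0.068,-0.039,0],
    [-0.1,-0.058,0],
    [-0.12,-0.07,0],
    [-0.128,-0.074,0],
    [-0.128,-0.074,0],
    [-0.128,-0.074,0],
    [-0.128,-0.074,0],
  ],
  turn=[0,0,0,0,0,0,0,0],
)

```text
t: 1.48
eef_pos: [0.4771, 0.2137, 0.2555]
ee_rot: [-0.494, -3.102, -0.0]
force: [0.1, -0.4, 0.2]
opening: 0.0879
```

Run:
```python
from h import *
st();c=shot('wrist','w1');st()
print(proj(c,[[.478,.2125,.112],[.606,-.2,.005]]))
```

```text
t 1.483 pos [0.4771 0.2137 0.2555] rot [-0.494 -3.102 -0.   ] q [ 0.194  0.064  1.737  0.     1.341 -1.062] F [ 0.1 -0.4  0.2] open 0.0879
t 1.533 pos [0.477  0.2139 0.2556] rot [-0.493 -3.102 -0.   ] q [ 0.194  0.064  1.737  0.     1.341 -1.062] F [ 0.6 -0.1 -0.4] open 0.0883
[[326.91685492 226.09565105]
 [ 23.81317465 405.72574204]]
```

View pics/w1.png

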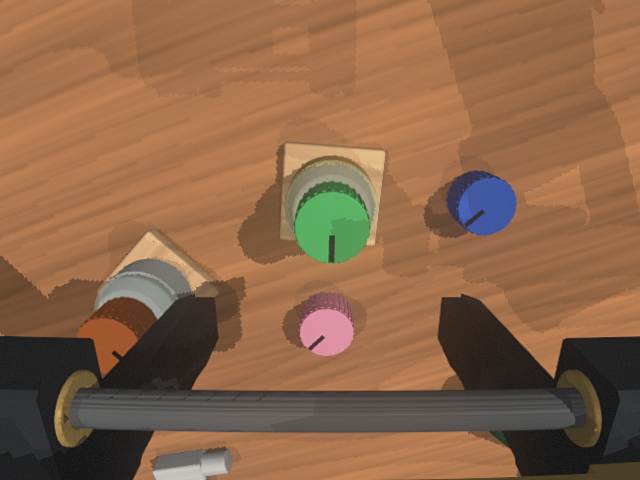

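The wrist view has the green lid top centred at about (332,227.5), 3 to 4 mm in tool y from my prediction. I'll pre-turn 45° for joint-6 room, go lower and look again from there.

Emit:
move_arm(
  claw=[1,1,1,1,1,1,1,1],
  linear=[
    [0,0,0.01],
    [0,0,0.02],
    [0,0,0.03],
    [0,0,0.04],
    [0,0,0.05],
    [0,0,0.05],
    [0,0,0.05],
    [0,0,0.05],
  ],
  turn=[7,14,21,28,35,42,45,45],
)

```text
t: 2.2
eef_pos: [0.477, 0.2139, 0.2056]
ee_rot: [-1.644, -2.676, 0.0]
force: [-0.3, -0.4, 0.6]
opening: 0.0883
```

Emit:
move_arm(
  claw=[1,1],
  linear=[
    [0,0,0],
    [0,0,0],
  ],
  turn=[0,0],
)

```text
t: 2.37
eef_pos: [0.4777, 0.2134, 0.2059]
ee_rot: [1.641, 2.679, 0.0]
force: [-0.3, 0.3, 0.7]
opening: 0.0882
```

Run:
```python
from h import *
st();shot('wrist','w2')
def fit(tag,box):
    c=load(tag);hsv=cv2.cvtColor(c['img'],cv2.COLOR_BGR2HSV);g=c['img'].astype(int)
    m=cv2.inRange(hsv,(45,100,60),(85,255,255));cn=max(cv2.findContours(m,0,2)[0],key=cv2.contourArea)
    print(tag,cv2.boundingRect(cn),'V hist',np.percentile(hsv[...,2][m>0],[5,20,50,80]))
    for th in(110,125,140):
        m2=cv2.inRange(hsv,(45,100,th),(85,255,255)); m2=cv2.morphologyEx(m2,cv2.MORPH_OPEN,np.ones((5,5)));m2=cv2.morphologyEx(m2,cv2.MORPH_CLOSE,np.ones((15,15)))
        cn=max(cv2.findContours(m2,0,2)[0],key=cv2.contourArea);h=cv2.convexHull(cn);print(th,cv2.boundingRect(h),cv2.fitEllipse(h)); e=cv2.fitEllipse(h)[0]
        print(atz(c,e,.112).round(4))
fit('w1',0);fit('w2',0)
```

```text
t 2.367 pos [0.4777 0.2134 0.2059] rot [1.641 2.679 0.   ] q [ 0.193  0.117  1.786  0.     1.239 -0.279] F [-0.3  0.3  0.7] open 0.0882
w1 (293, 182, 77, 81) V hist [105. 156. 174. 177.]
110 (295, 191, 75, 71) ((331.7145080566406, 226.31271362304688), (72.89823150634766, 76.46368408203125), 76.04460144042969)
[0.4792 0.2155 0.112 ]
125 (295, 192, 74, 70) ((331.8790588378906, 226.61058044433594), (72.5093994140625, 75.712158203125), 80.44214630126953)
[0.4794 0.2156 0.112 ]
140 (295, 192, 74, 70) ((331.9729309082031, 227.1178741455078), (71.31053924560547, 75.43214416503906), 82.7573013305664)
[0.4798 0.2155 0.112 ]
w2 (287, 191, 93, 99) V hist [108. 138. 141. 160.]
110 (289, 193, 89, 97) ((332.91571044921875, 243.0419464111328), (89.16212463378906, 94.79270935058594), 177.57168579101562)
[0.4789 0.2182 0.112 ]
125 (289, 205, 89, 85) ((333.150390625, 246.853271484375), (84.90315246582031, 89.99773406982422), 83.13377380371094)
[0.4801 0.2162 0.112 ]
140 (291, 237, 87, 52) ((334.08319091796875, 252.02899169921875), (73.5348892211914, 87.37580108642578), 82.36666870117188)
[0.482  0.2137 0.112 ]
```

View pics/w2.png

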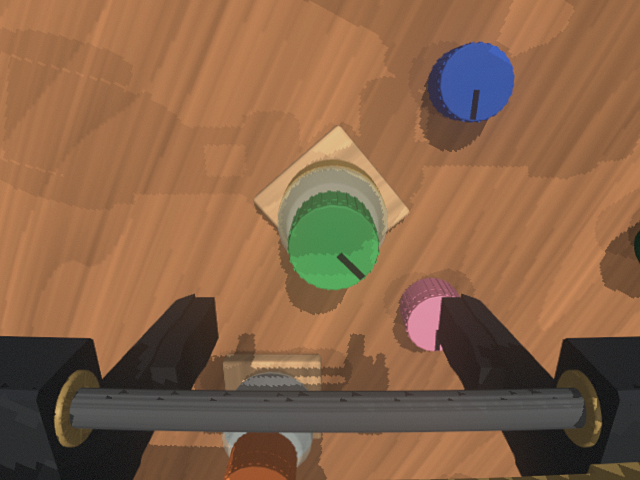

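Run:
```python
from h import *
a,b,s=load('w1'),load('w2'),load('scene0')
for l in ([(a,(331.9,226.8)),(b,(333.1,247))],[(a,(331.9,226.8)),(s,(408.7,220.9))],[(a,(331.9,226.8)),(b,(333.1,247)),(s,(408.7,220.9)),(load('top0'),(243.5,280))]):
    x,e=tri(*l);print(x.round(4),np.round(e,4))
st();print(delta((.480,.215,.098)).round(4))
```

```text
[0.4805 0.2153 0.1091] [0.0001 0.0001]
[0.4797 0.2155 0.1114] [0. 0.]
[0.4793 0.2145 0.1102] [0.0012 0.0015 0.0013 0.0034]
t 2.417 pos [0.4778 0.2132 0.206 ] rot [1.642 2.678 0.   ] q [ 0.193  0.117  1.786  0.     1.239 -0.278] F [0.6 0.7 0.6] open 0.0879
[0.0006 0.0027 0.108 ]
```

The measured lid top is 0.109 to 0.111 m high against 0.112 in the text, and its axis is near (0.480, 0.215). Descending.

Emit:
move_arm(
  claw=[1,1,1,1,1,1,1,1],
  linear=[
    [0.0006,0.0027,0.02],
    [0.0006,0.0027,0.04],
    [0.0006,0.0027,0.06],
    [0.0006,0.0027,0.075],
    [0.0006,0.0027,0.09],
    [0.0006,0.0027,0.1],
    [0.0006,0.0027,0.107],
    [0.0006,0.0027,0.107],
  ],
  turn=[0,0,0,0,0,0,0,0],
)

```text
t: 3.08
eef_pos: [0.4793, 0.2143, 0.0975]
ee_rot: [-1.644, -2.675, 0.002]
force: [0.2, -0.6, -0.4]
opening: 0.0882
```

Emit:
move_arm(
  claw=[1,1],
  linear=[
    [0,0,0],
    [0,0,0],
  ],
  turn=[0,0],
)

```text
t: 3.25
eef_pos: [0.4808, 0.2146, 0.0996]
ee_rot: [1.644, 2.676, 0.002]
force: [0.0, 0.4, 1.5]
opening: 0.088
```

Run:
```python
from h import *
st();shot('wrist','w3');c=shot('scene','s3');cv2.imwrite('pics/s3c.png',cv2.resize(c['img'][120:300,300:500],None,fx=3,fy=3))
```

```text
t 3.25 pos [0.4808 0.2146 0.0996] rot [1.644e+00 2.676e+00 2.000e-03] q [ 0.194  0.273  1.846  0.     1.021 -0.275] F [0.  0.4 1.5] open 0.088
```

View pics/w3.png

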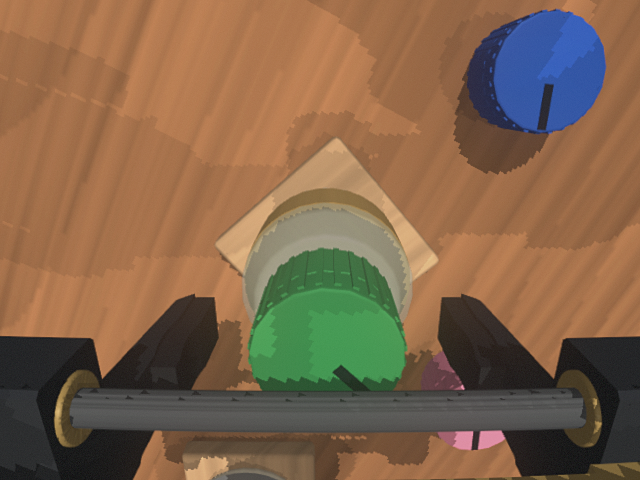

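View pics/s3c.png

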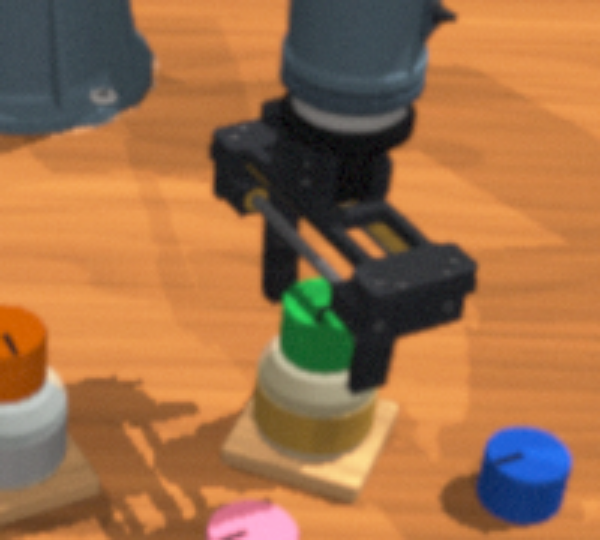

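The lid spans columns 249 to 406 (mid 327.5) and the fingers are at 216 and 440 (mid 328), so the grip is centred. Closing gently.

Emit:
move_arm(
  claw=[0.75,0.6,0.55,0.5,0.5,0.5,0.5,0.5],
  linear=[
    [0,0,0],
    [0,0,0],
    [0,0,0],
    [0,0,0],
    [0,0,0],
    [0,0,0],
    [0,0,0],
    [0,0,0],
  ],
  turn=[0,0,0,0,0,0,0,0],
  newtons=20,
)

```text
t: 4.02
eef_pos: [0.4802, 0.2144, 0.0987]
ee_rot: [-1.645, -2.676, 0.0]
force: [-0.9, -0.2, 0.3]
opening: 0.0517
```

Run:
```python
from h import *
st();shot('wrist','w4')
```

```text
t 4.017 pos [0.4802 0.2144 0.0987] rot [-1.645 -2.676  0.   ] q [ 0.194  0.274  1.847 -0.     1.02  -0.275] F [-0.9 -0.2  0.3] open 0.0517
```

View pics/w4.png

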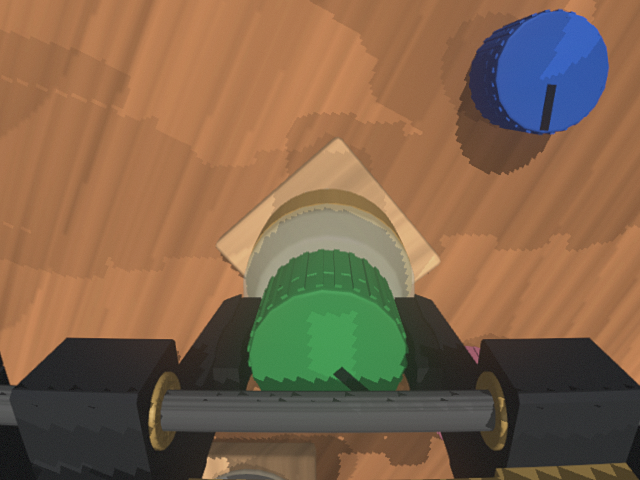

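The gripper holds the lid at 51.7 mm with almost no side force. Now unscrewing, tool turn negative for anticlockwise from above.

Emit:
move_arm(
  claw=[0.45,0.45,0.45,0.45,0.45,0.45,0.45,0.45],
  linear=[
    [0,0,0],
    [0,0,0],
    [0,0,0],
    [0,0,0],
    [0,0,0],
    [0,0,0],
    [0,0,0],
    [0,0,0],
  ],
  turn=[-5,-11,-17,-23,-29,-35,-41,-45],
)

```text
t: 4.73
eef_pos: [0.4803, 0.2144, 0.0988]
ee_rot: [0.487, 3.103, 0.0]
force: [-0.3, -0.6, 0.4]
opening: 0.0517
```

Emit:
move_arm(
  claw=[0.45,0.45,0.45,0.45,0.45,0.45,0.45,0.45],
  linear=[
    [0,0,0],
    [0,0,0],
    [0,0,0],
    [0,0,0],
    [0,0,0],
    [0,0,0],
    [0,0,0],
    [0,0,0],
  ],
  turn=[-5,-11,-17,-23,-29,-35,-40,-40],
)

```text
t: 5.4
eef_pos: [0.4803, 0.2147, 0.0988]
ee_rot: [-0.6, 3.083, 0.001]
force: [-1.0, 2.1, -0.6]
opening: 0.0513
```

Emit:
move_arm(
  claw=[0.45,0.45],
  linear=[
    [0,0,0],
    [0,0,0],
  ],
  turn=[0,0],
)

```text
t: 5.57
eef_pos: [0.4803, 0.2146, 0.0988]
ee_rot: [-0.591, 3.085, 0.0]
force: [-0.3, 2.1, -1.2]
opening: 0.0515
```

Run:
```python
from h import *
st();c=shot('wrist','w5')
```

```text
t 5.567 pos [0.4803 0.2146 0.0988] rot [-0.591  3.085  0.   ] q [ 0.194  0.274  1.847  0.     1.02  -1.755] F [-0.3  2.1 -1.2] open 0.0515
```

View pics/w5.png

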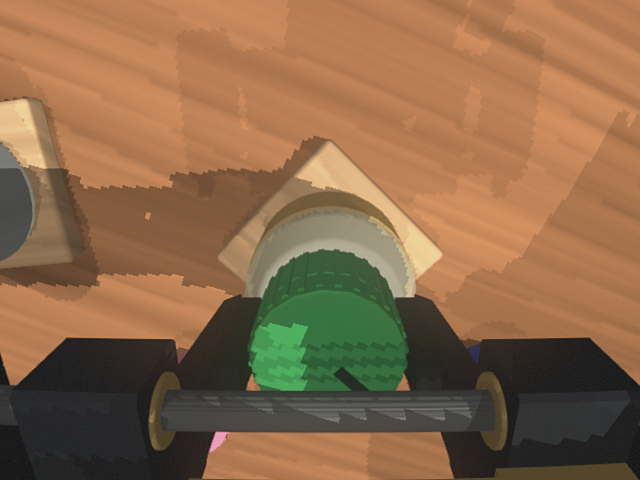

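The lid's line is still at (340,370) in the tool view, so the lid turned the full 85° with the gripper. Lifting, slowly at first.

Emit:
move_arm(
  claw=[0.45,0.45,0.45,0.45],
  linear=[
    [0,0,-0.002],
    [0,0,-0.004],
    [0,0,-0.007],
    [0,0,-0.01],
  ],
  turn=[0,0,0,0],
)

```text
t: 5.95
eef_pos: [0.4799, 0.2146, 0.1088]
ee_rot: [0.595, -3.084, -0.0]
force: [0.3, 3.4, -3.3]
opening: 0.0515
```

Emit:
move_arm(
  claw=[0.45,0.45,0.45,0.45,0.45,0.45,0.45,0.45],
  linear=[
    [0,0,-0.005],
    [0,0,-0.01],
    [0,0,-0.018],
    [0,0,-0.03],
    [0,0,-0.045],
    [0,0,-0.06],
    [0,0,-0.07],
    [0,0,-0.07],
  ],
  turn=[0,0,0,0,0,0,0,0],
)

```text
t: 6.62
eef_pos: [0.4819, 0.2146, 0.1821]
ee_rot: [-0.594, 3.079, -0.001]
force: [0.5, 0.1, -0.7]
opening: 0.0516
```

Run:
```python
from h import *
st();c=shot('wrist','w6');c=shot('scene','s6');cv2.imwrite('pics/s6c.png',cv2.resize(c['img'][80:300,260:500],None,fx=2.5,fy=2.5))
```

```text
t 6.617 pos [0.4819 0.2146 0.1821] rot [-5.940e-01  3.079e+00 -1.000e-03] q [ 0.194  0.152  1.798 -0.     1.186 -1.758] F [ 0.5  0.1 -0.7] open 0.0516
```

View pics/w6.png

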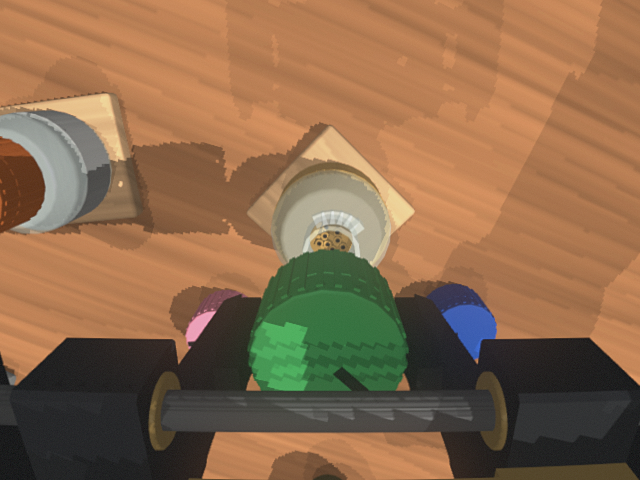

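View pics/s6c.png

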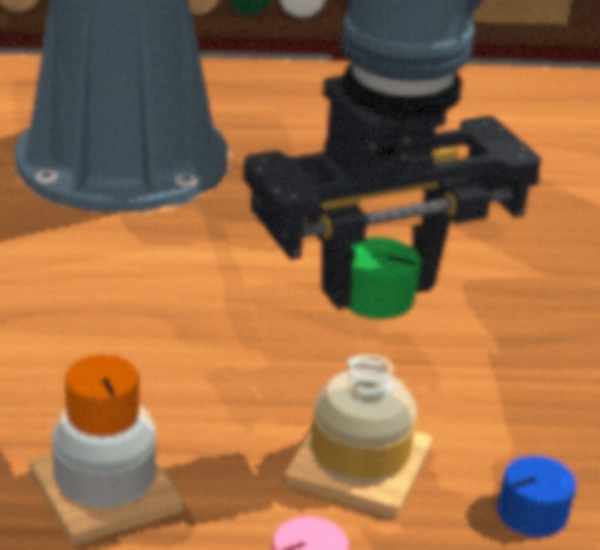

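The lid is off, upright in the grip, and the jar's mouth is open. Next, the moves to the mat.

Run:
```python
from h import *
st();print(delta((.607,-.200,.21)).round(4))
```

```text
t 6.717 pos [0.4804 0.2143 0.1793] rot [-0.595  3.083 -0.   ] q [ 0.194  0.155  1.801 -0.     1.184 -1.758] F [-0.2  0.2 -0.8] open 0.0513
[ 0.0366 -0.4317 -0.0305]
```

Emit:
move_arm(
  claw=[0.45,0.45,0.45,0.45,0.45,0.45,0.45,0.45],
  linear=[
    [0,0,-0.015],
    [0.0,-0.01,-0.03],
    [0.003,-0.035,-0.03],
    [0.006,-0.065,-0.03],
    [0.009,-0.1,-0.03],
    [0.011,-0.135,-0.03],
    [0.014,-0.17,-0.03],
    [0.017,-0.205,-0.03],
  ],
  turn=[0,0,0,0,0,0,0,0],
)

```text
t: 7.38
eef_pos: [0.5402, 0.0163, 0.2076]
ee_rot: [0.595, -3.083, -0.001]
force: [1.3, -0.2, -0.7]
opening: 0.0517
```

Emit:
move_arm(
  claw=[0.45,0.45,0.45,0.45,0.45,0.45,0.45,0.45],
  linear=[
    [0.003,-0.035,0],
    [0.006,-0.07,0],
    [0.009,-0.105,0],
    [0.012,-0.14,0],
    [0.015,-0.175,0],
    [0.018,-0.205,0],
    [0.02,-0.22,0],
    [0.02,-0.227,0],
  ],
  turn=[0,0,0,0,0,0,0,0],
)

```text
t: 8.05
eef_pos: [0.6061, -0.2025, 0.2072]
ee_rot: [0.591, -3.084, -0.002]
force: [-0.5, -0.1, -0.9]
opening: 0.0516
```

Emit:
move_arm(
  claw=[0.45,0.45],
  linear=[
    [0,0,0],
    [0,0,0],
  ],
  turn=[0,0],
)

```text
t: 8.22
eef_pos: [0.6061, -0.1991, 0.2079]
ee_rot: [0.596, -3.083, -0.003]
force: [0.5, 0.2, -1.2]
opening: 0.0517
```

Run:
```python
from h import *
st();c=shot('wrist','w7');print(proj(c,[[.607,-.2,.005]]))
c=shot('top','t7')
print(delta((.607,-.200,.0275)).round(4))
```

```text
t 8.217 pos [ 0.6061 -0.1991  0.2079] rot [ 5.960e-01 -3.083e+00 -3.000e-03] q [-0.503  0.362  1.482  0.     1.3   -2.456] F [ 0.5  0.2 -1.2] open 0.0517
[[326.67687467 204.3329184 ]]
[-0.0002 -0.0019  0.1809]
```

View pics/w7.png

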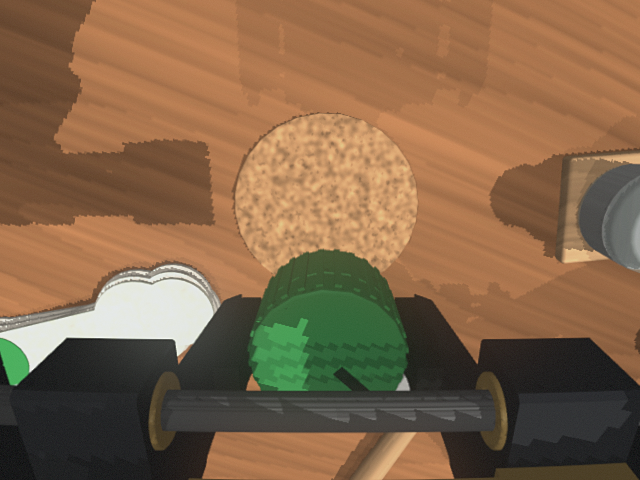

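The mat is centred at about (326,203) in the wrist view, against a predicted (327,204). Lowering.

Emit:
move_arm(
  claw=[0.45,0.45,0.45,0.45,0.45,0.45,0.45,0.45],
  linear=[
    [0,-0.001,0.025],
    [0,-0.001,0.055],
    [0,-0.001,0.085],
    [0,-0.001,0.115],
    [0,-0.001,0.14],
    [0,-0.001,0.16],
    [0,-0.001,0.17],
    [0,-0.001,0.17],
  ],
  turn=[0,0,0,0,0,0,0,0],
)

```text
t: 8.98
eef_pos: [0.6053, -0.199, 0.0362]
ee_rot: [0.597, -3.081, -0.005]
force: [-0.4, -0.4, -0.6]
opening: 0.0515
```

Emit:
move_arm(
  claw=[0.45,0.45,0.45,0.45],
  linear=[
    [0,0,0.002],
    [0,0,0.004],
    [0,0,0.006],
    [0,0,0.007],
  ],
  turn=[0,0,0,0],
)

```text
t: 9.32
eef_pos: [0.6078, -0.2016, 0.033]
ee_rot: [-0.595, 3.083, -0.002]
force: [0.1, 0.9, -0.6]
opening: 0.0514
```

Emit:
move_arm(
  claw=[0.45,0.45,0.45,0.45],
  linear=[
    [0,0,0.001],
    [0,0,0.002],
    [0,0,0.003],
    [0,0,0.003],
  ],
  turn=[0,0,0,0],
)

```text
t: 9.65
eef_pos: [0.6069, -0.2012, 0.0286]
ee_rot: [0.595, -3.085, -0.0]
force: [1.0, 0.3, -0.9]
opening: 0.0516
```

Emit:
move_arm(
  claw=[0.45,0.45,0.45],
  linear=[
    [0,0,0.001],
    [0,0,0.0015],
    [0,0,0.0015],
  ],
  turn=[0,0,0],
)

```text
t: 9.9
eef_pos: [0.6071, -0.2013, 0.0277]
ee_rot: [-0.595, 3.085, -0.0]
force: [-1.9, 0.3, 4.3]
opening: 0.0514
```

It's touching, with +4.3 N upward. Releasing.

Emit:
move_arm(
  claw=[0.6,0.62,0.66,0.7,0.78,0.86,0.9,0.9],
  linear=[
    [0,0,0],
    [0,0,0],
    [0,0,0],
    [0,0,0],
    [0,0,0],
    [0,0,0],
    [0,0,0],
    [0,0,0],
  ],
  turn=[0,0,0,0,0,0,0,0],
)

```text
t: 10.57
eef_pos: [0.607, -0.2012, 0.0272]
ee_rot: [0.595, -3.085, -0.0]
force: [-0.5, -0.4, 0.6]
opening: 0.0792
```

Emit:
move_arm(
  claw=[0.95,0.95,0.95,0.95,0.95,0.95,0.95,0.95],
  linear=[
    [0,0,-0.01],
    [0,0,-0.025],
    [0,0,-0.045],
    [0,0,-0.07],
    [0,0,-0.1],
    [0,0,-0.13],
    [0,0,-0.15],
    [0,0,-0.15],
  ],
  turn=[0,0,0,0,0,0,0,0],
)

```text
t: 11.23
eef_pos: [0.6101, -0.2028, 0.1852]
ee_rot: [-0.594, 3.076, -0.012]
force: [0.7, -1.5, 0.7]
opening: 0.0837
```

Run:
```python
from h import *
st();c=shot('wrist','w8');s=shot('scene','s8');t=shot('top','t8');st()
a=cv2.resize(s['img'][190:350,120:440],None,fx=2.2,fy=2.2)
cv2.imwrite('pics/s8c.png',a);print(proj(c,[.607,-.2,.041]))
s0=load('scene0')
print('orange diff',np.abs(s0['img'][220:260,280:322].astype(int)-s['img'][220:260,280:322]).mean())
```

```text
t 11.233 pos [ 0.6101 -0.2028  0.1852] rot [-0.594  3.076 -0.012] q [-0.505  0.387  1.496  0.     1.247 -2.458] F [ 0.7 -1.5  0.7] open 0.0837
t 11.383 pos [ 0.6068 -0.2011  0.1776] rot [-0.595  3.084 -0.   ] q [-0.505  0.394  1.503  0.     1.244 -2.458] F [-0.   0.4 -1.2] open 0.0838
[[336.18629938 220.36529212]]
orange diff 8.061507936507937
```

View pics/w8.png

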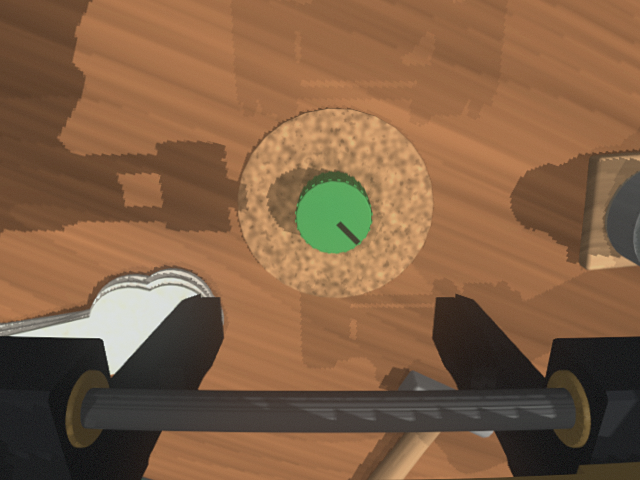

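View pics/s8c.png

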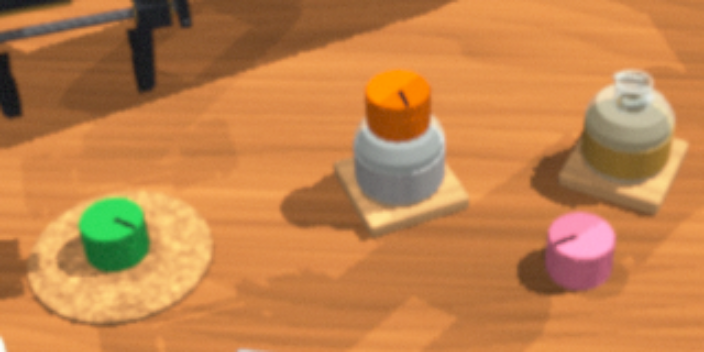

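The lid lies flat and top up near the centre of the mat at wrist (334,216). The orange lid's line is still at scene (303,234), as at the start. The gripper is clear of everything.

Run:
```python
from h import *
manip.finish_job()
```

```text
the job is handed in; nothing more can be done
```

I unscrewed the green lid 85° anticlockwise, lifted it straight off, set it down on the cork mat, and handed the job in at about 11.4 s.

- **Green lid:** the last pictures show it released, flat and top up, within about 10 mm of the mat's centre. The touch-down force was about 4 N, and the gripper was about 15 cm above the mat at hand-in.
- **Orange lid:** it is still on its jar, with its mark at the same pixel (303,234) by eye. A pixel comparison of that patch gave a mean difference of 8 grey levels, which I put down to changed shadows and did not check further.
- **Measurements that disagreed:** the overhead camera put the lid's axis about 4 mm from where the scene and wrist views had it, so I used the latter. Lid-top height came out at 109–111 mm against 112 mm in the text. The scene and overhead views of the mat centre differed by about 6 mm; I aimed between them, and the wrist view agreed.

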